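Tighten the red ratchet cap until it clicks over

TASK

On the packing table, the red cap of one canister has only been started by hand. Turn it clockwise (seen from above) until its yellow collar is fully home and the red ratchet cap has slipped over by at least one full click, then let go of it. Leave the blue-capped canister's cap alone: it is already tight.

Things in the scene. Friction and masses are not known exactly. Their poses are not given: they have to be found in the camera images.
- red_grip (a point): On the axis of the red ratchet cap, 165 mm above the table: grip point of its upright red bar (52 long, 14 thick, 36 high; pinch the 14 mm from above), 12 mm below the bar's top, 24 mm above the red disc (56 across) that carries it. x axis along the bar, z up; turns with it. Below: yellow collar (68 across) on a white canister (122 x 92, top 115 mm), fixed in a plywood nest.
- red_collar (a joint): Turn (rad, clockwise from above) of the yellow collar under the red cap, which is the screw. Starts at 0 to 0.5; fully home at 0.9, where its lug meets the black stop post on the canister. It does not rise or sink. The red bar, turned clockwise, carries it along (0.06 N m) until it is home.
- red_ratchet (a joint): Slip (rad, clockwise from above) of the red cap and bar over the yellow collar; 0 at the start. Once the collar is home the cap slips at 0.3 N m, smoothly, no bump felt; one click is 0.26 rad, more do no harm; it stays where left. In all the bar must turn 0.66 to 1.16 rad clockwise: one grasp does it.
- blue_bar_end (a point): End of the grip bar of the blue cap, 26 mm from its axis, 165 mm above the table, on a second canister of the same build and sizes, 200 mm or more from the red one. Already tight: leave it. Small brown bottles with round red caps are clutter.
Not all that is in view belongs to the job. What is shaped like the part that bears red_grip but green or orange is not meant.

How it is judged:
By the outcome, as a careful person would: the job done as asked, in the order asked, and still so for the second after the job is handed in, with the robot touching nothing.
It also fails if it takes over 32 s, if anything falls off the work surface, if the arm or the gripper's body presses on something with over 40 N, if the wrist force passes 120 N, or if a joint passes its speed limit or range.

ROBOT

A 6-joint arm with a two-finger parallel gripper is mounted at the origin on the work surface. World frame = base frame: x ahead of the robot, y to its left, z up, the work surface at z = 0. Lengths are in m, angles in rad, forces in N, time in s.
With the tool pointing down it reaches from about 0.275 to 0.875 m from the base axis. Payload 12.5 kg.
Tool frame: the origin (TCP) lies midway between the tips of the shut fingers; the grasp point (between the pads) lies bot.tcp_to_grasp behind it (bot.tcp_to_grasp is the distance from the TCP to the grasp point, in m); z points along the fingers, y is the line along which they close (so a half turn about z gives the same grasp; the last joint's range is limited). The gripper opens to 85 mm and grips with 20 to 120 N. Pads are 22 mm wide; open, the fingers measure 114 mm over their backs; the gripper's body (76 mm by 85 mm) begins 54 mm behind the grasp point. The pads swing forward as they close: fully open they stand 13 mm farther back than shut.
Start: joints at [1.264, 0.351, 1.652, -0, 1.139, -0.085], TCP at [0.121, 0.537, 0.231] pointing down, gripper open.
Joint ranges: [-2.75, 2.75], [-0.79, 2.1], [0.01, 2.65], [-1.57, 4.71], [0.07, 3.14], [-2.87, 2.87]. Speed limits (rad/s): [2.22, 2.22, 2.79, 3.14, 3.14, 3.14].

INTERFACE

Orientations are given as a unit quaternion [w, x, y, z].
In Python, from plant import bot gives the robot as it stands.
- The arm moves only by the shell command python3 -m creep 'ROWS'. ROWS is JSON, a list that holds one entry, the list of rows, each a list of 7 numbers: the turn, a rotation vector about the tool's x, y, z as a fraction of full scale, then the shift along the tool's x, y, z as a fraction of full scale, then the opening, from -1 (shut) to 1 (fully open), so that 0 is half open. A call has 1 to 8 rows; each row shifts and turns the commanded pose from where the row before left it, along the tool's axes as they then stand; what a row does not reach is not made up. Full scale, the value 1, is 0.25 m for a shift and 4 degrees for a turn. A row lasts 1/12 s, in which the tool goes at most 41.7 mm and 7.16 degrees, less where a joint would pass 70% of its speed; a pose out of reach is approached as far as the arm can. A call with a number of a shift or a turn outside -1 to 1 is refused whole. A call with a gripper value outside its range is refused whole. The fingers move at their own pace and stop on an object; the grip force is fixed at half the most. Time passes only in rows, so rows that do not move let the fingers close. It gives the time, the measured TCP pose, the force, the opening and the grip force at its end, in the units of the state.
- bot.state(): the state, without advancing time (a new reading comes with each control period).
- bot.read_camera(name): name is "side" or "top" or "wrist"; returns a dict with "image" (420x560x3 uint8, red, green, blue), "vfov" (degrees; the focal length in pixels is half the picture's height over the tangent of half this angle, whatever the lens; pixels are square), "cx", "cy" (the principal point, pixels), "k1" (the pictures are not rectified: a ray, as slopes to the right and down, at radius r is drawn at 1 + k1 r^2 times it, then the intrinsics apply), "extrinsics" (4x4, takes a point from camera to world coordinates). Camera axes: x right, y up, looking along -z (the intrinsics and any distortion apply to the point x, -y, -z); pixel columns grow to the right and rows downward; lengths in m; the calibration is good to about 2 mm. A picture is of the moment at which its call begins. There is no depth.
- bot.finish_job(): hands the job in; it is judged then, once.
The state is a dict: "t": time; "qpos": joint angles; "dq": joint speeds; "joint_efforts": joint torques, N m; "tcp_pos": TCP position; "orientation": TCP orientation; "ft_force": force on the tool from outside, world axes, zero at the start; "torque": the same for the moment, N m; "finger_gap": opening from 0.0 (shut) to 1.0 (fully open); "grasp_force": force on a finger pad.
Only numpy, scipy, OpenCV 4.12 (cv2) and the standard library are available. Lean on these libraries where they do the work, as an engineer would, in place of code of your own. Each camera call takes 0.05 s, during which the arm holds its last target. There are 200 camera calls.

## Working session

There is one attempt and no reset: what is moved stays moved. The work goes in short steps, Python scripts to look and compute and a shell command to move; the robot and the scene stay as the last step left them, time stands still between calls to the robot, and variables do not carry over. Pictures are saved under pics/ and viewed, at most 10 in all, crops included, and the job is handed in when it is done.

```bash
mkdir -p pics; cat > h.py <<'E'
import numpy as np, cv2, pickle
from plant import bot
def snap(n,f):
    c=bot.read_camera(n); cv2.imwrite(f'pics/{f}.png',c['image'][:,:,::-1]); pickle.dump(dict(c),open(f'pics/{f}.pkl','wb')); return c
def ray(c,uv):
    h=c['image'].shape[0]; f=h/2/np.tan(np.radians(c['vfov'])/2)
    K=np.array([[f,0,c['cx']],[0,f,c['cy']],[0,0,1.]])
    p=cv2.undistortPoints(np.array(uv,float).reshape(-1,1,2),K,np.array([c['k1'],0,0,0,0.])).reshape(-1,2)
    E=np.array(c['extrinsics']); d=np.c_[p[:,0],-p[:,1],-np.ones(len(p))]@E[:3,:3].T
    return E[:3,3],d
def plane(c,uv,z):
    o,d=ray(c,uv); return o+d*((z-o[2])/d[:,2])[:,None]
E
python3 - <<'E'
from h import *
for n in('top','side'):
    c=snap(n,n+'0'); print(n,c['vfov'],c['cx'],c['cy'],c['k1'],np.round(c['extrinsics'],3).tolist())
print(bot.state(),bot.tcp_to_grasp)
E
```

```text
top 42.20222482484243 284.33970536510117 209.911089944792 -0.14343748446959392 [[-0.028, 0.986, -0.166, 0.248], [-1.0, -0.028, 0.001, 0.03], [-0.004, 0.166, 0.986, 1.185], [0.0, 0.0, 0.0, 1.0]]
side 53.30241347042853 277.5458618548396 217.30654277731563 -0.08521548089976773 [[0.973, 0.12, -0.196, 0.211], [-0.229, 0.456, -0.86, -0.861], [-0.014, 0.882, 0.471, 0.615], [0.0, 0.0, 0.0, 1.0]]
{'t': 0.1, 'qpos': array([ 1.26439013e+00,  3.51191328e-01,  1.65236162e+00,  2.50915548e-05,
        1.13910419e+00, -8.46015673e-02]), 'dq': array([-0.00111926, -0.00290487, -0.00098845,  0.00028497,  0.00046678,
       -0.00028339]), 'joint_efforts': array([-4.13709868e-04, -5.06834722e+01, -2.91873014e+01, -1.11641023e-04,
        2.67323514e-03, -3.02824492e-05]), 'tcp_pos': array([0.12087394, 0.536246  , 0.23080676]), 'orientation': array([-1.14568735e-04,  1.10680326e-01,  9.93855916e-01, -5.19889482e-04]), 'ft_force': array([-0.35335436,  1.4060806 ,  0.68312074]), 'torque': array([-0.04882393, -0.04508088, -0.04287275]), 'grasp_force': 0.0, 'finger_gap': 0.9978851945322363} 0.0187
```

View pics/top0.png

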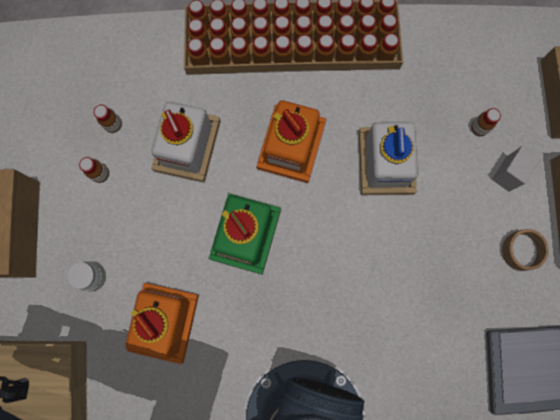

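View pics/side0.png

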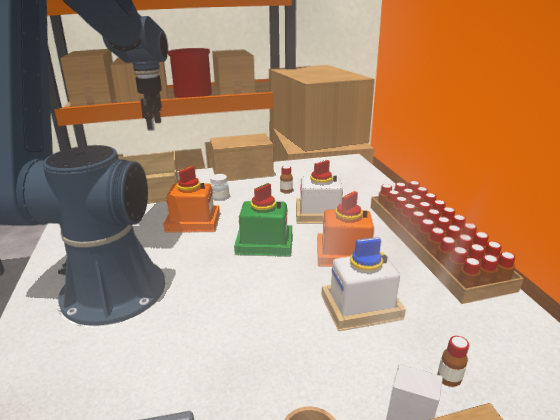

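The top view shows the white canister with the red cap at about (176,127) and the blue one at (397,146). The orange and green canisters are decoys. In the side view the target cap is at about (321,172). Next I'll enlarge both views of the target.

```bash
python3 - <<'E'
from h import *
T=pickle.load(open('pics/top0.pkl','rb'));S=pickle.load(open('pics/side0.pkl','rb'))
a=cv2.resize(T['image'][90:170,140:230],None,fx=4.4,fy=6,interpolation=2) if 0 else cv2.resize(T['image'][95:165,145:225],(400,350),interpolation=2)
b=cv2.resize(S['image'][150:220,285:365],(400,350),interpolation=2)
cv2.imwrite('pics/crop0.png',np.hstack([a,b])[:,:,::-1])
for c,(x0,x1,y0,y1) in((T,(150,215,95,165)),(S,(295,350,150,200))):
    im=c['image'][y0:y1,x0:x1].astype(int); R,G,B=im[...,0],im[...,1],im[...,2]
    m=((R>110)&(R-G>60)&(abs(G-B)<50)).astype(np.uint8)
    n,l,s,ce=cv2.connectedComponentsWithStats(m); i=1+np.argmax(s[1:,4]); print('red',s[i]+[x0,y0,0,0,0],ce[i]+[x0,y0])
    m=((R>140)&(G>100)&(B<90)).astype(np.uint8); ys,xs=np.nonzero(m); print('yel',xs.mean()+x0,ys.mean()+y0,len(xs))
    (e,ax,an)=cv2.fitEllipse(cv2.convexHull(np.c_[xs+x0,ys+y0].astype(np.float32))); print(e,ax,an)
    print(plane(c,[e],.125))
E
```

```text
red [175 114  13  21 145] [181.88965517 122.79310345]
yel 176.45679012345678 131.09876543209876 81
(174.75296020507812, 125.71378326416016) (31.783918380737305, 35.4605712890625) 151.7496795654297
[[0.60848322 0.24884589 0.125     ]]
red [311 160  21  19 269] [321.33085502 170.21189591]
yel 322.22397476340694 161.07570977917982 317
(346.137939453125, 172.8743133544922) (44.96760559082031, 105.42315673828125) 109.35794830322266
[[0.68654066 0.26272008 0.125     ]]
```

View pics/crop0.png

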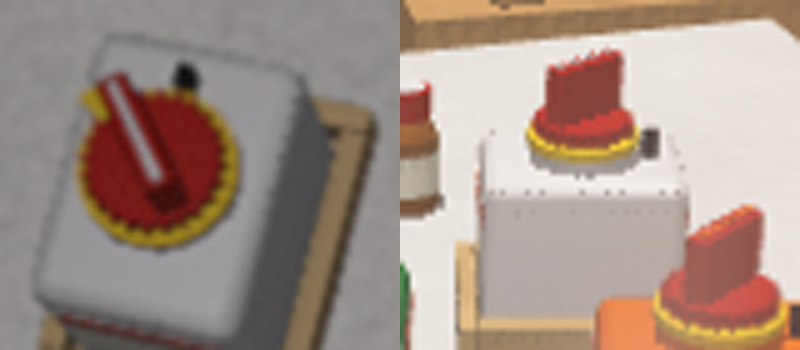

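The left crop (top view, 5x) shows the bar's top, with its white stripe, running from about (111,78) to (172,200). The lug is at (93,103) and the black post at (186,76). The right crop (side view) shows the bar's top edge from (546,70) to (622,51).

```bash
python3 - <<'E'
from h import *
T=pickle.load(open('pics/top0.pkl','rb'));S=pickle.load(open('pics/side0.pkl','rb'))
cr=lambda x,y,ox,oy:[ox+x/5-.4,oy+y/5-.4]
a=plane(T,[cr(111,78,145,95),cr(172,200,145,95)],.177); d=a[0]-a[1]
print('top bar',a,np.linalg.norm(d),np.degrees(np.arctan2(d[1],d[0])),a.mean(0))
print('top collar',plane(T,[cr(159,168,145,95)],.133), 'axis post', plane(T,[cr(186,76,145,95)],.13))
a=plane(S,[cr(146,70,285,150),cr(222,51,285,150)],.177);d=a[1]-a[0];print('side bar',a,np.linalg.norm(d),np.degrees(np.arctan2(d[1],d[0])),a.mean(0))
E
```

```text
top bar [[0.62344843 0.25444768 0.177     ]
 [0.57239744 0.22951466 0.177     ]] 0.056814252097057545 26.03062501248149 [0.59792293 0.24198117 0.177     ]
top collar [[0.60033245 0.2437296  0.133     ]] axis post [[0.64052872 0.23371831 0.13      ]]
side bar [[0.57139871 0.2347986  0.177     ]
 [0.62489113 0.25344477 0.177     ]] 0.056649087873983595 19.217329477161158 [0.59814492 0.24412169 0.177     ]
```

```bash
python3 -m creep '[[[0,0,0,-0.07,-0.02,0,1],[0,0,0,-0.13,-0.044,0,1],[0,0,0,-0.14,-0.048,0,1],[0,0,0,-0.14,-0.048,0,1],[0,0,0,-0.14,-0.048,0,1],[0,0,0,-0.14,-0.048,0,1],[0,0,0,-0.14,-0.048,0,1],[0,0,0,-0.14,-0.048,-0.02,1]]]'
python3 -m creep '[[[0,0,0,-0.14,-0.048,-0.02,1],[0,0,0,-0.14,-0.048,0,1],[0,0,0,-0.14,-0.048,0,1],[0,0,0,-0.14,-0.048,0,1],[0,0,0,-0.14,-0.048,0,1],[0,0,0,-0.14,-0.048,0,1],[0,0,0,-0.13,-0.04,0,1],[0,0,0,-0.10,-0.03,0,1]]]'
python3 -m creep '[[[0,0,-0.6,0,0,0,1],[0,0,-1,0,0,0,1],[0,0,-1,0,0,0,1],[0,0,-1,0,0,0,1],[0,0,-1,0,0,0,1],[0,0,-1,0,0,0,1],[0,0,-1,0,0,0,1],[0,0,-1,0,0,0,1]]]'
python3 - <<'E'
from h import *
c=snap('wrist','w1'); s=bot.state(); print(s['t'],s['tcp_pos'],s['qpos'],s['ft_force'])
from scipy.spatial.transform import Rotation as R
q=s['orientation'];M=R.from_quat(np.r_[q[1:],q[0]]).as_matrix();print(M.round(3)); d=np.array([.599,.243,.24])-s['tcp_pos'];print(M.T@d/.25)
E
```

```text
t: 0.77
tcp_pos: [0.3562, 0.3919, 0.2355]
orientation: [-0.001, 0.111, 0.994, -0.001]
ft_force: [0.3, 0.6, -0.9]
finger_gap: 0.998
grasp_force: 0.0
t: 1.43
tcp_pos: [0.5984, 0.2454, 0.2408]
orientation: [-0.0, 0.111, 0.994, -0.0]
ft_force: [0.1, -0.7, 0.1]
finger_gap: 0.996
grasp_force: 0.0
t: 2.1
tcp_pos: [0.5963, 0.2473, 0.2408]
orientation: [-0.0, -0.155, 0.988, -0.0]
ft_force: [0.7, -0.3, -0.3]
finger_gap: 1.001
grasp_force: 0.0
2.15 [0.59631495 0.24726464 0.24082582] [ 3.20991923e-01  5.18080980e-01  1.37265407e+00 -2.79665628e-05
  1.25172600e+00 -1.56692224e+00] [ 0.64685007 -0.15713041  0.42348099]
[[-0.95  -0.312 -0.001]
 [-0.312  0.95  -0.   ]
 [ 0.001 -0.    -1.   ]]
[-0.00488802 -0.01955705  0.00329961]
```

View pics/w1.png

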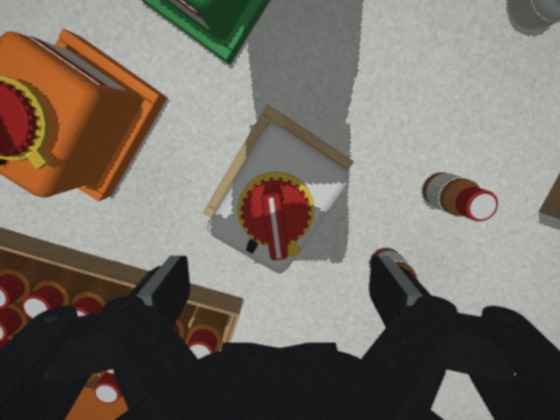

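The wrist view shows the bar nearly between the fingers. Its top runs from about (268,186) to (279,259), around disc centre (276,211).

```bash
python3 - <<'E'
from h import *
c=pickle.load(open('pics/w1.pkl','rb'));s=bot.state()
im=c['image'];x0,y0=225,160
cv2.imwrite('pics/w1c.png',cv2.resize(im[y0:y0+120,x0:x0+110],None,fx=5,fy=5,interpolation=2)[:,:,::-1])
w=(im.min(2)>130)[y0:y0+105,255:300]; n,l,st,ce=cv2.connectedComponentsWithStats(w.astype(np.uint8)); 
for i in range(1,n):
    if st[i,4]>20: 
        ys,xs=np.nonzero(l==i);p=np.c_[xs+255,ys+y0].astype(np.float32);v=cv2.fitLine(p,2,0,.01,.01).ravel();print(st[i],v)
        a=plane(c,[v[2:]-20*v[:2],v[2:]+20*v[:2]],.177);d=a[1]-a[0];print(a,np.degrees(np.arctan2(d[1],d[0])))
E
```

```text
[14 38  6 15 68] [1.11083925e-01 9.93811011e-01 2.71500000e+02 2.05000000e+02]
[[0.57312742 0.23369032 0.177     ]
 [0.59995543 0.24542826 0.177     ]] 23.63060196459691
[ 35 100  10   5  40] [ 9.7765309e-01 -2.1022475e-01  2.9537500e+02  2.6225000e+02]
[[0.63082396 0.25685111 0.177     ]
 [0.61538132 0.28251343 0.177     ]] 121.0379805138666
```

View pics/w1c.png

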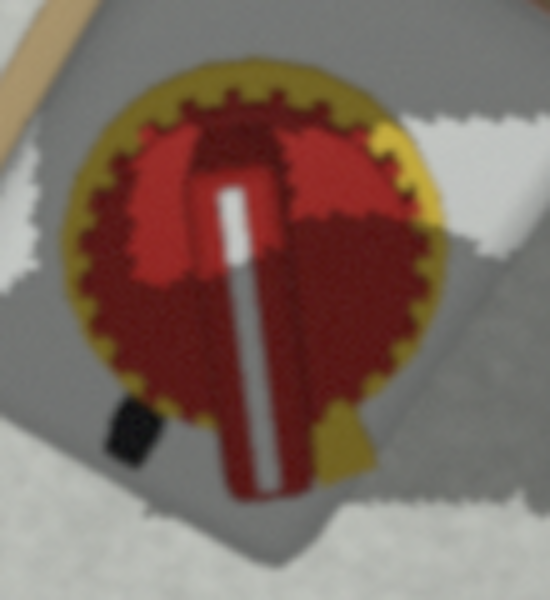

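The crop (5x) shows the bar's top face from (230,172) to (269,497).

```bash
python3 - <<'E'
from h import *
from scipy.spatial.transform import Rotation as R
c=pickle.load(open('pics/w1.pkl','rb'));s=bot.state()
a=plane(c,[[270.6,193.6],[278.4,259]],.177);d=a[1]-a[0];print(a.mean(0),np.linalg.norm(d),np.degrees(np.arctan2(d[1],d[0])))
print('collar',plane(c,[[225+254/5-.4,160+246/5-.4]],.135))
q=s['orientation'];M=R.from_quat(np.r_[q[1:],q[0]]).as_matrix();d=np.r_[a.mean(0)[:2],.146]-s['tcp_pos'];print(M.T@d/.25, np.degrees(np.arctan2(*M[1::-1,0])))
E
```

```text
[0.60151876 0.24660262 0.177     ] 0.05018000906100237 24.05929221254469
collar [[0.59930486 0.24602033 0.135     ]]
[-0.01928086 -0.00899568  0.37928694] -161.8299837034089
```

```bash
python3 -m creep '[[[0,0,0,-0.012,-0.0115,0,1],[0,0,-0.75,0,0,0,1],[0,0,-0.7,0,0,0.02,1],[0,0,0,0,0,0.06,1],[0,0,0,0,0,0.08,1],[0,0,0,0,0,0.08,1],[0,0,0,0,0,0.07,1],[0,0,0,0,0,0.04,1]]]'
python3 -m creep '[[[0,0,0,0,0,0.02,1],[0,0,0,0,0,0,1],[0,0,0,0,0,0,-1],[0,0,0,0,0,0,-1],[0,0,0,0,0,0,-1],[0,0,0,0,0,0,-1],[0,0,0,0,0,0,-1],[0,0,0,0,0,0,-1]]]'
python3 -m creep '[[[0,0,0,0,0,0,-1],[0,0,0,0,0,0,-1],[0,0,0,0,0,0,-1],[0,0,0,0,0,0,-1]]]'
python3 -c "
from h import *
s=bot.state();print(s)
snap('side','s2')"
```

```text
t: 2.82
tcp_pos: [0.5996, 0.2451, 0.1514]
orientation: [-0.001, -0.202, 0.979, -0.0]
ft_force: [0.4, 0.3, -0.7]
finger_gap: 0.997
grasp_force: 0.0
t: 3.48
tcp_pos: [0.6004, 0.2454, 0.1491]
orientation: [0.0, -0.204, 0.979, -0.0]
ft_force: [0.4, -6.6, 13.2]
finger_gap: 0.15
grasp_force: 62.4
t: 3.82
tcp_pos: [0.6005, 0.2453, 0.1493]
orientation: [0.0, -0.204, 0.979, -0.0]
ft_force: [-0.9, -2.8, 4.7]
finger_gap: 0.15
grasp_force: 59.9
{'t': 3.8167, 'qpos': array([ 3.16221794e-01,  6.13203413e-01,  1.45062268e+00, -3.92852861e-04,
        1.07725031e+00, -1.66426247e+00]), 'dq': array([ 0.00085917, -0.00063832,  0.00048482, -0.00294264,  0.00062665,
        0.00044265]), 'joint_efforts': array([ 1.72386523e+00, -6.05633354e+01, -2.68570554e+01,  6.18437044e-01,
       -4.45984220e-01, -4.29317867e-02]), 'tcp_pos': array([0.60045869, 0.24530044, 0.14925605]), 'orientation': array([ 2.75756724e-04, -2.03505450e-01,  9.79073764e-01, -1.43246458e-04]), 'ft_force': array([-0.92239358, -2.75319111,  4.71381614]), 'torque': array([-0.58191889,  0.12616233, -0.03959346]), 'grasp_force': 59.872519969940186, 'finger_gap': 0.15003626577282284}
```

Gripped (about 13 mm gap, 60 N). Turning now.

```bash
R='import plant;s=plant.bot.state();print("T",s["torque"].round(3))'
python3 -m creep '[[[0,0,0.5,0,0,0,-1],[0,0,1,0,0,0,-1],[0,0,1,0,0,0,-1],[0,0,1,0,0,0,-1],[0,0,1,0,0,0,-1],[0,0,1,0,0,0,-1],[0,0,1,0,0,0,-1],[0,0,1,0,0,0,-1]]]'; python3 -c "$R"
python3 -m creep '[[[0,0,1,0,0,0,-1],[0,0,1,0,0,0,-1],[0,0,1,0,0,0,-1],[0,0,1,0,0,0,-1]]]'; python3 -c "$R"
python3 -m creep '[[[0,0,1,0,0,0,-1],[0,0,1,0,0,0,-1],[0,0,1,0,0,0,-1],[0,0,1,0,0,0,-1]]]'; python3 -c "$R"
```

```text
t: 4.53
tcp_pos: [0.6004, 0.2458, 0.1493]
orientation: [0.0, 0.058, 0.998, 0.0]
ft_force: [-0.1, -0.2, 4.5]
finger_gap: 0.152
grasp_force: 60.0
T [0.025 0.096 0.05 ]
t: 4.87
tcp_pos: [0.6005, 0.2461, 0.1493]
orientation: [0.0, 0.197, 0.98, 0.001]
ft_force: [-0.4, 1.2, 4.6]
finger_gap: 0.151
grasp_force: 60.2
T [0.317 0.042 0.327]
t: 5.2
tcp_pos: [0.6006, 0.2463, 0.1493]
orientation: [0.0, 0.331, 0.944, 0.001]
ft_force: [1.2, 3.3, 3.4]
finger_gap: 0.156
grasp_force: 60.1
T [ 0.516 -0.148  0.312]
```

```bash
python3 -m creep '[[[0,0,1,0,0,0,-1],[0,0,1,0,0,0,-1],[0,0,1,0,0,0,-1],[0,0,1,0,0,0,-1],[0,0,0.5,0,0,0,-1],[0,0,0,0,0,0,-1]]]'
python3 -c "import plant;s=plant.bot.state();print(s['torque'])"
python3 -m creep '[[[0,0,0,0,0,0,0.2],[0,0,0,0,0,0,1],[0,0,0,0,0,0,1],[0,0,0,0,0,0,1],[0,0,0,0,0,0,1],[0,0,0,0,0,0,1],[0,0,0,0,0,0,1],[0,0,0,0,0,0,1]]]'
python3 -m creep '[[[0,0,0,0,0,-0.03,1],[0,0,0,0,0,-0.06,1],[0,0,0,0,0,-0.08,1],[0,0,0,0,0,-0.08,1],[0,0,0,0,0,-0.08,1],[0,0,0,0,0,-0.06,1],[0,0,0,0,0,-0.03,1],[0,0,0,0,0,0,1]]]'
python3 - <<'E'
from h import *
c=snap('wrist','w3');T=snap('top','t3'); s=bot.state();print(s['t'],s['tcp_pos'],s['ft_force'])
a=cv2.resize(c['image'][150:290,210:350],(400,400),interpolation=2);b=cv2.resize(T['image'][95:165,145:225],(400,400),interpolation=2)
cv2.imwrite('pics/c3.png',np.hstack([a,b])[:,:,::-1])
E
```

```text
t: 5.7
tcp_pos: [0.6008, 0.2465, 0.1493]
orientation: [0.001, 0.474, 0.881, 0.001]
ft_force: [2.2, 4.3, 2.6]
finger_gap: 0.155
grasp_force: 59.6
[ 0.92194825 -0.53145784 -0.02660827]
t: 6.37
tcp_pos: [0.6002, 0.2455, 0.1488]
orientation: [-0.0, 0.473, 0.881, -0.0]
ft_force: [-0.3, 1.1, -0.1]
finger_gap: 1.002
grasp_force: 0.0
t: 7.03
tcp_pos: [0.6008, 0.2457, 0.2559]
orientation: [0.001, 0.473, 0.881, 0.001]
ft_force: [-0.7, 0.3, -0.2]
finger_gap: 0.999
grasp_force: 0.0
7.1333 [0.59998601 0.24543889 0.25321943] [-0.70224471  0.08504274 -0.35763899]
```

View pics/c3.png

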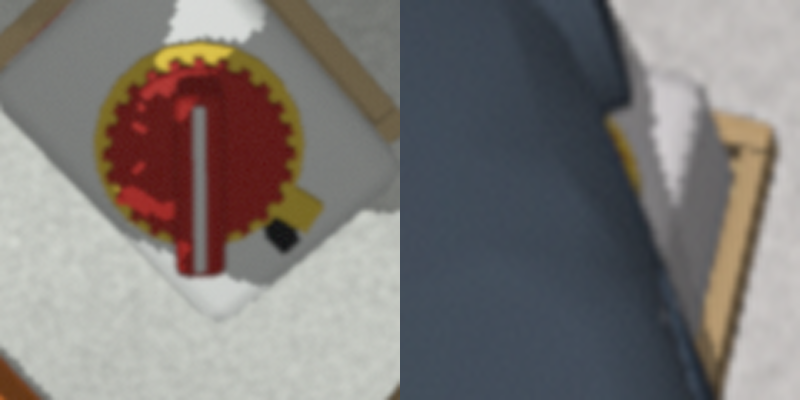

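The wrist view after release shows the yellow lug at (300,208) against the black post at (282,235). The lug-to-bar angle grew from about 18° to about 59°, so the cap slipped roughly 0.7 rad, which is more than two clicks. The gripper is clear.

```bash
python3 -c "from plant import bot;print(bot.finish_job())"
```

```text
the job is handed in; nothing more can be done
None
```

The job is handed in: the red cap's collar is home against its stop post, the ratchet slipped about 0.7 rad (more than two clicks), the gripper let go and backed clear, and the blue cap was not touched.

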